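# Rock the dispenser lever to release the red gobstoppers

## Robot

A 6-joint arm with a two-finger parallel gripper is mounted at the origin on the work surface. World frame = base frame: x ahead of the robot, y to its left, z up, the work surface at z = 0. Lengths are in m, angles in rad, forces in N, time in s.
With the tool pointing down it reaches from about 0.375 to 0.975 m from the base axis. Payload 3.8 kg.
Tool frame: the origin (TCP) lies at the very end of the fingers, on their centre line; the grasp point (between the pads) lies 19 mm behind it; z points along the fingers, y is the direction in which the jaws open and shut (so a half turn about z gives the same grasp; the last joint's range is limited). The gripper opens to 85 mm and grips with 20 to 120 N. Pads are 22 mm wide; open, the fingers measure 114 mm over their backs; the gripper's body (76 mm by 85 mm) begins 54 mm behind the grasp point. The pads swing forward as they close: fully open they stand 13 mm farther back than shut.
Start: joints at [1.2, 0.264, 1.604, -0, 1.274, -0.037], TCP at [0.221, 0.638, 0.231] pointing down, gripper open.
Joint ranges: [-2.63, 2.63], [-0.94, 2.18], [0.31, 2.57], [-1.31, 4.45], [0, 2.66], [-2.55, 2.55]. Speed limits (rad/s): [2.57, 2.57, 3.14, 3.14, 3.14, 3.14].

## Interface

Orientations are given as a rotation vector (axis times angle).
In Python, from workcell import read_state, read_camera, camera_info, finish_job gives the robot as it stands. The module is installed in compiled form; this text tells all that it offers.
- The arm moves only by the tool play_rows, never from a script. Its argument "motion" is a list of rows, each a list of 5 numbers: the shift along the tool's x, y, z in units of 1000 mm (1.0 is 1000 mm), then the turn about the tool's z in units of 2 pi rad (1.0 is 2 pi rad), then the finger opening in mm, from 0 to 85.4. A call has 1 to 5 rows; each row shifts and turns the commanded pose from where the row before left it, along the tool's axes as they then stand; what a row does not reach is not made up. A row lasts 1/8 s, in which the tool goes at most 62.5 mm and 10.7 degrees, less where a joint would pass 70% of its speed; a pose out of reach is approached as far as the arm can. A call with a number of a shift or a turn outside -1 to 1 is refused whole. A call with a gripper value outside its range is refused whole. The fingers move at their own pace and stop on an object; "squeeze" is the grip in N (left out, the last holds). Time passes only in rows, so rows that do not move let the fingers close. It gives the time, the measured TCP pose, the force and the opening at its end, in the units of the state.
- read_state(): the state, without advancing time (a new reading comes with each control period).
- read_camera(name): name is "side" or "top"; returns the picture (420x560x3 uint8, red, green, blue); there is no depth.
- camera_info(name): a dict with "intrinsics" (3x3 intrinsics, pixels), "dist_coeffs" ([k1, k2, p1, p2, k3] as OpenCV has them; the pictures are not rectified), "pose" (4x4, takes a point from camera to world coordinates). Camera axes: x right, y down, z forward; pixel columns grow to the right and rows downward; lengths in m; the calibration is good to about 2 mm. A picture is of the moment at which its call begins. camera_info takes no time and is no camera call.
- finish_job(): hands the job in, once; it reports no verdict.
The state is a dict: "time": time; "q": joint angles; "joint_vel": joint speeds; "joint_torque": joint torques, N m; "tool_pos": TCP position; "tcp_rot": TCP orientation; "wrist_force": force on the tool from outside, world axes, zero at the start; "torque": the same for the moment, N m; "width": opening from 0.0 (shut) to 1.0 (fully open).
Only numpy, scipy, OpenCV 4.12 (cv2) and the standard library are available. Lean on these libraries where they do the work, as an engineer would, in place of code of your own. Each camera call takes 0.05 s, during which the arm holds its last target. There are 200 camera calls.

## Task

Fill the customer's order of red gobstoppers: with the fingertips, press down the pad of the dispenser that holds the red ones so that its far end lifts the gate and all three roll down into that dispenser's tray, then let the lever come back up so that the gate is shut behind them. Touch neither the sweets nor the gate, leave the green dispenser shut, and leave everything else on the counter where it stands.

Things in the scene. Friction and masses are not known exactly. Their poses are not given: they have to be found in the camera images.
- red_dispenser: fixed counter-top dispenser with three red gobstoppers, 375 x 126 mm, 140 mm tall, blue-grey. Origin on the counter under the lever's pivot, x the way the sweets roll, z up. The chute (38 mm wide, y = 0) slopes from x = 0 to the gate at x = 115 mm; then the open tray, inside x = 130 to 225, y = -53 to 53 mm, rim 60 mm up. Base x = -140 to 235 mm.
- red_lever (a joint): rocking lever (brass bar) of the red dispenser, hinged 120 mm above its origin about its y axis. 0 = at rest, gate shut; grows as the pad goes down, stop at 0.32 rad. The gate clears the sweets from about 0.25 rad. A spring returns it: 2 N at the pad to start, 5 N at the stop.
- red_pad_top (a point): press pad of the red dispenser's lever: cream plate 46 x 42 x 8 mm on the lever's end away from the gate, at x = -115, y = -32 mm of the dispenser. The point is the centre of its top face, 134 mm above the counter at rest, about 36 mm lower at the stop; x along the lever, z up out of the face. It tilts with the lever. Rules call it red_lever_c1.
- red_gate_plate (a point): gate of the red dispenser: brass crossbar and hanging steel plate (34 mm wide, 66 mm tall) on the lever's other end, across the chute. The point is the plate's centre. Only the lever should move it. Rules call it red_lever_c2 and _c3.
- red_ball1_center (a point): centre of a red gobstopper, a loose 32 mm ball of about 25 g, waiting in the chute behind the gate (number 1 nearest the gate)
- red_ball2_center (a point): centre of a red gobstopper, a loose 32 mm ball of about 25 g, waiting in the chute behind the gate (number 1 nearest the gate)
- red_ball3_center (a point): centre of a red gobstopper, a loose 32 mm ball of about 25 g, waiting in the chute behind the gate (number 1 nearest the gate)
- green_dispenser: fixed counter-top dispenser with three green gobstoppers, 375 x 126 mm, 140 mm tall, blue-grey. Origin on the counter under the lever's pivot, x the way the sweets roll, z up. The chute (38 mm wide, y = 0) slopes from x = 0 to the gate at x = 115 mm; then the open tray, inside x = 130 to 225, y = -53 to 53 mm, rim 60 mm up. Base x = -140 to 235 mm. Not to be operated.
- green_lever (a joint): rocking lever (brass bar) of the green dispenser, hinged 120 mm above its origin about its y axis. 0 = at rest, gate shut; grows as the pad goes down, stop at 0.32 rad. The gate clears the sweets from about 0.25 rad. A spring returns it: 2 N at the pad to start, 5 N at the stop.
- green_pad_top (a point): press pad of the green dispenser's lever: cream plate 46 x 42 x 8 mm on the lever's end away from the gate, at x = -115, y = -32 mm of the dispenser. The point is the centre of its top face, 134 mm above the counter at rest, about 36 mm lower at the stop; x along the lever, z up out of the face. It tilts with the lever. Rules call it green_lever_c1.
- green_gate_plate (a point): gate of the green dispenser: brass crossbar and hanging steel plate (34 mm wide, 66 mm tall) on the lever's other end, across the chute. The point is the plate's centre. Only the lever should move it. Rules call it green_lever_c2 and _c3.
- green_ball1_center (a point): centre of a green gobstopper, a loose 32 mm ball of about 25 g, waiting in the chute behind the gate (number 1 nearest the gate)
- green_ball2_center (a point): centre of a green gobstopper, a loose 32 mm ball of about 25 g, waiting in the chute behind the gate (number 1 nearest the gate)
- green_ball3_center (a point): centre of a green gobstopper, a loose 32 mm ball of about 25 g, waiting in the chute behind the gate (number 1 nearest the gate)
- cup: small pink cup, 60 mm across, 75 mm tall, empty, loose; origin at the centre of its underside
- jar: amber glass jar with brass lid, 76 mm across, 120 mm tall, loose; origin at the centre of its underside
- tin: gold tin, 66 mm across, 85 mm tall, loose; origin at the centre of its underside
- gift_box: dark red gift box with gold ribbon, 90 x 70 x 50 mm, loose; origin at the centre of its underside
- ribbon_spool: blue ribbon spool lying flat, 60 mm across, 35 mm tall, loose; origin at the centre of its underside
- scoop: aluminium scoop, 70 x 50 x 30 mm bowl with a 90 mm wooden handle towards -x, loose; origin under the bowl's centre

How it is judged:
By the outcome, as a careful person would: the job done as asked, in the order asked, and still so for the second after the job is handed in, with the robot touching nothing.
It also fails if it takes over 32 s, if anything falls off the work surface, if the arm or the gripper's body presses on something with over 40 N, if the wrist force passes 120 N, or if a joint passes its speed limit or range.

## Working session

There is one attempt and no reset: what is moved stays moved. The work goes in short steps, Python scripts to look and compute and a tool call to move; the robot and the scene stay as the last step left them, time stands still between calls to the robot, and variables do not carry over. Pictures are saved under pics/ and viewed, about 8 in all and at most 12, crops included, and the job is handed in when it is done.

Besides the shell and the picture viewer there is one more tool, called after "Call:" as name([rows], argument=value, ...), one row to a line, values as JSON. play_rows: Moves the arm, as the interface text tells. Shifts and turns lie within -1 to 1; 1 stands for 1000 mm of shift or 2 pi rad of turn. Its arguments: {"type":"object","properties":{"motion":{"type":"array","items":{"type":"array","items":{"type":"number"}}},"squeeze":{"type":"number"}},"required":["motion"]}

```bash
mkdir -p pics
python3 - <<'E'
from workcell import *
import cv2,numpy as np
for n in("top","side"):
    cv2.imwrite(f"pics/{n}0.png",cv2.resize(read_camera(n)[:,:,::-1],(800,600),interpolation=cv2.INTER_CUBIC))
    i=camera_info(n);print(n,np.round(i["intrinsics"],1).tolist(),i["dist_coeffs"],np.round(i["pose"],3).tolist())
s=read_state();print({k:np.round(v,3).tolist() for k,v in s.items()})
E
```

```text
top [[547.0, 0.0, 286.0], [0.0, 547.0, 214.8], [0.0, 0.0, 1.0]] [-0.08584241  0.          0.          0.          0.        ] [[-0.026, -0.983, 0.18, 0.289], [-1.0, 0.026, -0.005, -0.001], [0.0, -0.18, -0.984, 1.694], [0.0, 0.0, 0.0, 1.0]]
side [[433.6, 0.0, 274.8], [0.0, 433.6, 207.7], [0.0, 0.0, 1.0]] [-0.0135575  0.         0.         0.         0.       ] [[-0.995, -0.071, 0.066, 0.51], [-0.096, 0.634, -0.767, 0.877], [0.012, -0.77, -0.638, 0.827], [0.0, 0.0, 0.0, 1.0]]
{'time': 0.1, 'q': [1.2, 0.265, 1.605, 0.0, 1.274, -0.037], 'joint_vel': [0.0, -0.001, -0.004, -0.001, 0.0, -0.001], 'joint_torque': [-0.0, -51.671, -36.859, -0.0, 0.006, 0.0], 'tool_pos': [0.221, 0.637, 0.23], 'tcp_rot': [-0.522, -3.098, 0.003], 'wrist_force': [-0.143, 0.003, -0.96], 'torque': [0.024, -0.009, 0.005], 'width': 0.997}
```

View pics/top0.png

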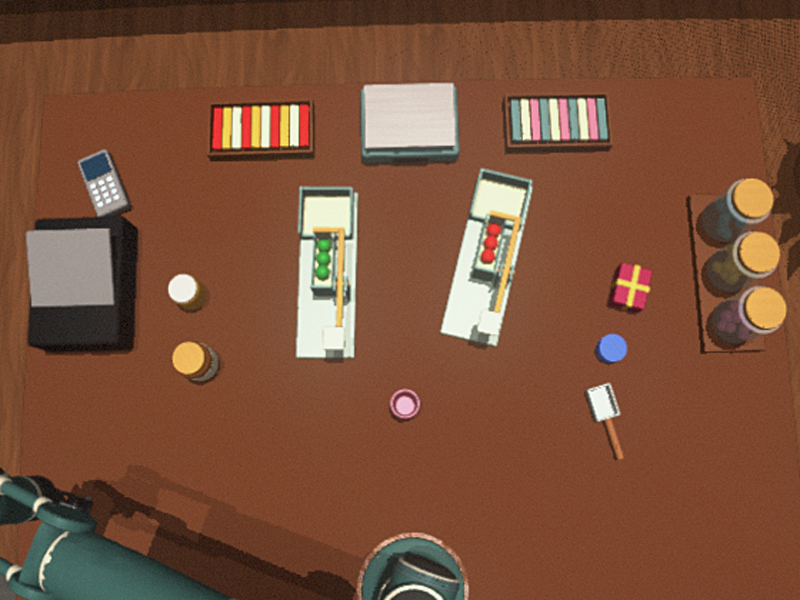

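View pics/side0.png

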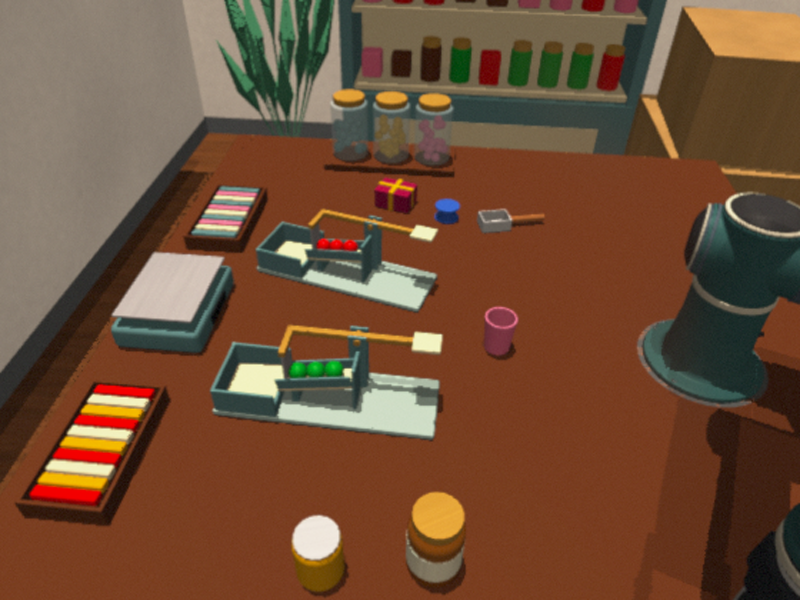

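The top view shows the red dispenser on the right, with its pad near (489,322) and the balls at (490,243). In the side view the pad is near (424,233). I'll enlarge both views to read the points more closely.

Run:
```python
import cv2,numpy as np
from workcell import *
a=read_camera("top")[:,:,::-1];b=read_camera("side")[:,:,::-1]
# top crop x 300-380,y 110-250 ; side x 175-315,y 140-220
A=cv2.resize(a[110:250,300:380],None,fx=4,fy=4,interpolation=cv2.INTER_CUBIC)
B=cv2.resize(b[140:220,175:315],None,fx=3.4,fy=3.4,interpolation=cv2.INTER_CUBIC)
o=np.zeros((560,800,3),np.uint8);o[:560,:320]=A;o[:272,322:322+476]=B
cv2.imwrite("pics/c.png",o)
```

```text
(no output)
```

View pics/c.png

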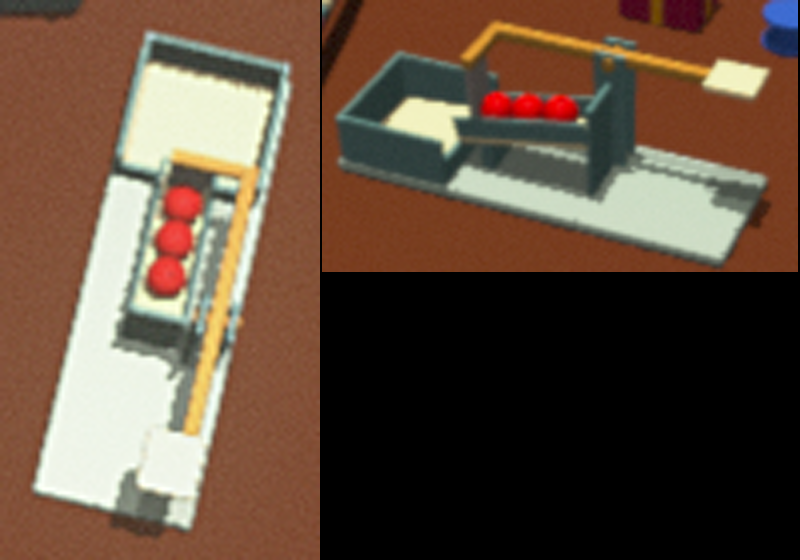

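The crop shows the red pad centred at (169,462) in the top part and (736,78) in the side part. The base corners are at (35,490) and (192,527), and the tray rim corners at (148,33) and (289,65).

```bash
cat > h.py <<'E'
import cv2,numpy as np
from workcell import *
def ray(n,p):
    i=camera_info(n);u=cv2.undistortPoints(np.array([[p]],float),np.array(i["intrinsics"]),np.array(i["dist_coeffs"]))[0,0]
    P=np.array(i["pose"]);return P[:3,3],P[:3,:3]@np.r_[u,1]
def at(n,p,z): o,d=ray(n,p);return o+d*(z-o[2])/d[2]
E
python3 - <<'E'
from h import *
T=lambda x,y:(300+x/4-.4,110+y/4-.4)
S=lambda x,y:(175+(x-322)/3.4-.35,140+y/3.4-.35)
o1,d1=ray("top",T(169,462));o2,d2=ray("side",S(736,78))
s=np.linalg.lstsq(np.c_[d1,-d2],o2-o1,rcond=None)[0];p,q=o1+s[0]*d1,o2+s[1]*d2
print("pad",p,q,"z134:",at("top",T(169,462),.134),at("side",S(736,78),.134))
W=[at("top",T(*c),z)[:2] for c,z in(((35,490),.008),((192,527),.008),((148,33),.06),((289,65),.06))]
print(np.round(W,4))
L=np.array([[-.14,.063],[-.14,-.063],[.235,.063],[.235,-.063]])
W=np.array(W);A,B=L-L.mean(0),W-W.mean(0)
y=np.arctan2((A[:,0]*B[:,1]-A[:,1]*B[:,0]).sum(),(A*B).sum());R=np.array([[np.cos(y),-np.sin(y)],[np.sin(y),np.cos(y)]])
t=W.mean(0)-R@L.mean(0);print("yaw",y,"org",t,"res",np.round(L@R.T+t-W,4),"pad",R@[-.115,-.032]+t, "pivot",t)
p=R@[-.115,-.032]+t
from scipy.spatial.transform import Rotation as Ro
st=read_state();print(Ro.from_rotvec(st["tcp_rot"]).as_matrix().round(3),np.arctan2(p[1],p[0]))
E
```

```text
pad [ 0.54113933 -0.16957703  0.13143414] [ 0.54027593 -0.16950419  0.13128702] z134: [ 0.54072553 -0.16929977  0.134     ] [ 0.54015809 -0.16542189  0.134     ]
[[ 0.5417 -0.0774]
 [ 0.5094 -0.1986]
 [ 0.8951 -0.1765]
 [ 0.8661 -0.2864]]
yaw -0.2576834729684086 org [ 0.65713605 -0.17263017] res [[-0.0039  0.0014]
 [-0.0037  0.0007]
 [ 0.0053  0.0049]
 [ 0.0023 -0.007 ]] pad [ 0.53777809 -0.17426689] pivot [ 0.65713605 -0.17263017]
[[-0.945  0.328 -0.001]
 [ 0.328  0.945 -0.001]
 [ 0.    -0.001 -1.   ]] -0.3133722417994782
```

Call:
play_rows([
  [-0.0378,-0.0439,0,0,0],
  [-0.0378,-0.0439,0,0,0],
  [-0.0378,-0.0439,0,0,0],
  [-0.0378,-0.0439,0,0,0],
  [-0.0378,-0.0439,0,0,0],
])

```text
time: 0.82
tool_pos: [0.3281, 0.3666, 0.2312]
tcp_rot: [0.521, 3.098, 0.0]
wrist_force: [1.0, 0.2, 0.4]
width: 0.0
```

Call:
play_rows([
  [-0.0378,-0.0439,0,0,0],
  [-0.0378,-0.0439,0,0,0],
  [-0.0378,-0.0439,0,0,0],
  [-0.0378,-0.0439,0,0,0],
  [-0.0378,-0.0439,0,0,0],
])

```text
time: 1.45
tool_pos: [0.4348, 0.0973, 0.2315]
tcp_rot: [0.522, 3.097, 0.001]
wrist_force: [0.7, 0.9, 0.2]
width: 0.002
```

Call:
play_rows([
  [-0.0378,-0.0439,0,0,0],
  [-0.0378,-0.0439,0,0,0],
  [-0.0378,-0.0439,0,0,0],
  [-0.0378,-0.0439,0,0,0],
  [0,0,0,0,0],
])

```text
time: 2.08
tool_pos: [0.5206, -0.1198, 0.2311]
tcp_rot: [0.529, 3.096, -0.001]
wrist_force: [0.1, -0.1, 0.6]
width: 0.001
```

Call:
play_rows([
  [-0.0351,-0.0402,0,0,0],
  [0,0,0,-0.012,0],
  [0,0,0.04,0,0],
  [0,0,0.035,0,0],
  [0,0,0,0,0],
])

```text
time: 2.7
tool_pos: [0.5366, -0.1637, 0.1528]
tcp_rot: [-0.403, -3.108, -0.003]
wrist_force: [0.1, 0.0, -0.3]
width: -0.001
```

Run:
```python
from h import *
a=read_camera("top")[:,:,::-1];b=read_camera("side")[:,:,::-1]
A=cv2.resize(a[110:250,300:380],None,fx=4,fy=4,interpolation=cv2.INTER_CUBIC)
B=cv2.resize(b[100:220,175:315],None,fx=3.4,fy=3.4,interpolation=cv2.INTER_CUBIC)
o=np.zeros((560,800,3),np.uint8);o[:560,:320]=A;o[:408,322:322+476]=B
cv2.imwrite("pics/d.png",o);s=read_state();print(s["tool_pos"],s["tcp_rot"],s["wrist_force"])
```

```text
[ 0.53986028 -0.16509858  0.15687319] [-4.03562621e-01 -3.11553468e+00 -2.84470054e-04] [-0.13308879 -0.07552237  0.54593868]
```

View pics/d.png

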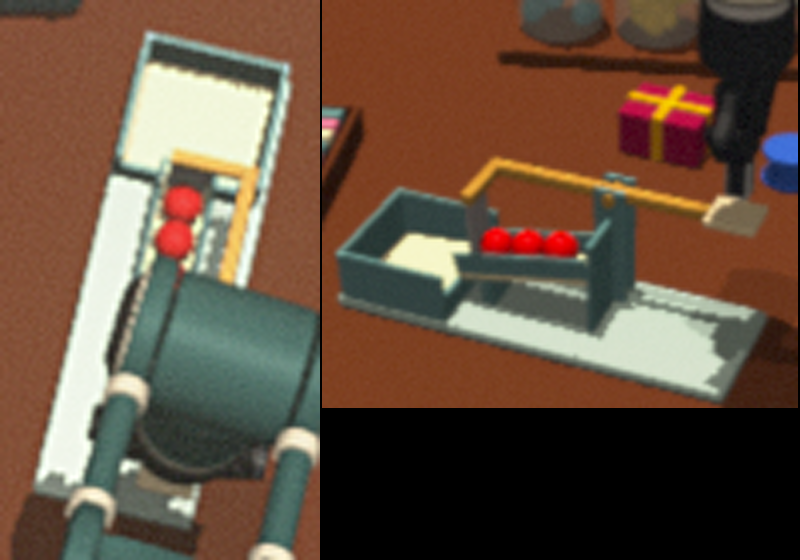

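The side crop shows the shut fingertips at (738,193), directly above the red pad at (736,214). The balls and lever haven't moved. Now I'll press down.

Call:
play_rows([
  [0,0,0.012,0,0],
  [0,0,0.012,0,0],
  [0,0,0.012,0,0],
  [0,0,0.01,0,0],
  [0,0,0.007,0,0],
])

```text
time: 3.42
tool_pos: [0.541, -0.1661, 0.1034]
tcp_rot: [0.405, 3.113, -0.0]
wrist_force: [2.4, -0.5, 5.8]
width: -0.001
```

Call:
play_rows([
  [0,0,0.002,0,0],
  [0,0,0,0,0],
  [0,0,0,0,0],
  [0,0,0,0,0],
  [0,0,0,0,0],
])

```text
time: 4.05
tool_pos: [0.5407, -0.1661, 0.1021]
tcp_rot: [0.405, 3.113, -0.001]
wrist_force: [1.9, 0.5, 5.6]
width: -0.003
```

Run:
```python
from h import *
b=read_camera("side")[:,:,::-1]
cv2.imwrite("pics/e.png",cv2.resize(b[100:220,175:315],None,fx=4,fy=4,interpolation=cv2.INTER_CUBIC))
s=read_state();print(s["tool_pos"],s["wrist_force"])
```

```text
[ 0.54069066 -0.16610153  0.10213671] [0.74893876 0.71976068 6.10288523]
```

View pics/e.png

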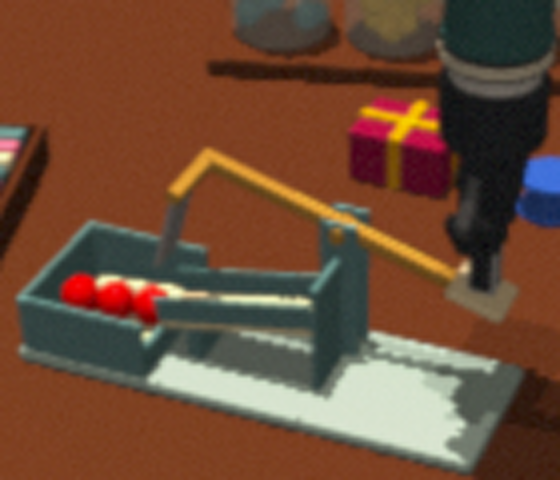

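The gate is up and the balls are rolling into the tray, at (78,290), (115,297) and (150,302). The third is just leaving the chute, so I'll hold longer.

Call:
play_rows([
  [0,0,0,0,0],
  [0,0,0,0,0],
  [0,0,0,0,0],
  [0,0,0,0,0],
  [0,0,0,0,0],
])

```text
time: 4.72
tool_pos: [0.5407, -0.1661, 0.1021]
tcp_rot: [0.405, 3.113, -0.001]
wrist_force: [0.9, -0.5, 5.4]
width: -0.004
```

Call:
play_rows([
  [0,0,0,0,0],
  [0,0,0,0,0],
  [0,0,0,0,0],
  [0,0,0,0,0],
  [0,0,0,0,0],
])

```text
time: 5.35
tool_pos: [0.5407, -0.1661, 0.1021]
tcp_rot: [0.405, 3.113, -0.001]
wrist_force: [0.7, -0.1, 4.8]
width: 0.003
```

Run:
```python
from h import *
a=read_camera("top")[:,:,::-1];b=read_camera("side")[:,:,::-1]
A=cv2.resize(a[110:250,300:380],None,fx=4,fy=4,interpolation=cv2.INTER_CUBIC)
B=cv2.resize(b[100:220,175:315],None,fx=3.4,fy=3.4,interpolation=cv2.INTER_CUBIC)
o=np.zeros((560,800,3),np.uint8);o[:560,:320]=A;o[:408,322:322+476]=B
cv2.imwrite("pics/f.png",o)
```

```text
(no output)
```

View pics/f.png

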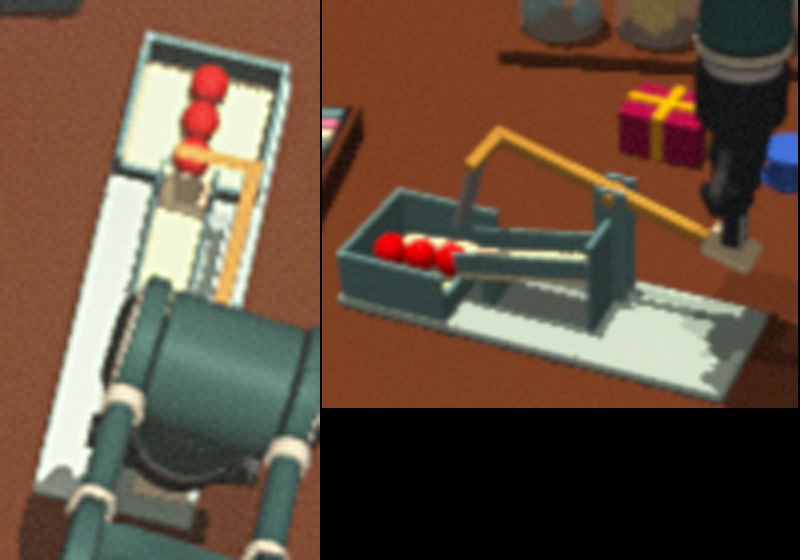

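The three balls are lined up in the tray, at (210,83), (200,120) and (192,155) in the top crop and (388,247), (419,253) and (452,259) in the side crop. I'll check ball 3's height and its clearance from the gate.

Run:
```python
from h import *
y=-.262;R=np.array([[np.cos(y),-np.sin(y)],[np.sin(y),np.cos(y)]])
pad=np.array([.5405,-.1695]);t=pad-R@[-.115,-.032]
T=lambda x,y:(300+x/4-.4,110+y/4-.4)
S=lambda x,y:(175+(x-322)/3.4-.35,100+y/3.4-.35)
for a,b in(((210,83),(388,247)),((200,120),(419,253)),((191,155),(453,259)),((182,188),(463,210))):
    o1,d1=ray("top",T(*a));o2,d2=ray("side",S(*b))
    s=np.linalg.lstsq(np.c_[d1,-d2],o2-o1,rcond=None)[0];p=(o1+s[0]*d1+o2+s[1]*d2)/2
    print(p.round(4),(R.T@(p[:2]-t)).round(4))
```

```text
[ 0.8639 -0.2272  0.0311] [ 0.2123 -0.004 ]
[ 0.8321 -0.2174  0.0338] [ 0.179  -0.0027]
[ 0.8002 -0.2085  0.0365] [ 0.1459 -0.0024]
[ 0.7693 -0.1922  0.0991] [0.1118 0.0053]
```

All three are in the tray: x = 146, 179 and 212 mm, z about 33 mm, with ball 3's back edge near 130 mm, clear of the gate at 115 mm. I'll let the lever up gently and retreat.

Call:
play_rows([
  [0,0,-0.008,0,0],
  [0,0,-0.008,0,0],
  [0,0,-0.008,0,0],
  [0,0,-0.008,0,0],
  [0,0,-0.008,0,0],
])

```text
time: 6.08
tool_pos: [0.5394, -0.1657, 0.1414]
tcp_rot: [-0.405, -3.115, -0.0]
wrist_force: [-0.6, -0.7, 0.6]
width: -0.002
```

Call:
play_rows([
  [0,0,-0.01,0,0],
  [0,0,-0.03,0,0],
  [0,0,-0.04,0,0],
  [0,0,-0.03,0,0],
  [0,0,0,0,0],
])

```text
time: 6.7
tool_pos: [0.5416, -0.1665, 0.2548]
tcp_rot: [0.404, 3.109, -0.002]
wrist_force: [0.3, -0.0, -0.0]
width: 0.001
```

Call:
play_rows([
  [0.03,0.04,0,0,0],
  [0.03,0.04,0,0,0],
  [0.03,0.04,0,0,0],
  [0.03,0.04,0,0,0],
  [0.03,0.04,0,0,0],
])

```text
time: 7.32
tool_pos: [0.4441, 0.0671, 0.2496]
tcp_rot: [-0.405, -3.113, 0.001]
wrist_force: [0.9, 0.4, 0.3]
width: -0.002
```

Call:
play_rows([
  [0.03,0.04,0,0,0],
  [0.03,0.04,0,0,0],
  [0.03,0.04,0,0,0],
  [0,0,0,0,0],
  [0,0,0,0,0],
])

```text
time: 7.95
tool_pos: [0.3889, 0.2044, 0.2501]
tcp_rot: [-0.403, -3.114, 0.003]
wrist_force: [-0.2, -0.9, 0.1]
width: 0.001
```

Run:
```python
from h import *
a=read_camera("top")[:,:,::-1];b=read_camera("side")[:,:,::-1]
A=cv2.resize(a[110:300,190:460],None,fx=1.45,fy=1.45,interpolation=cv2.INTER_CUBIC)
B=cv2.resize(b[100:330,130:400],None,fx=1.45,fy=1.45,interpolation=cv2.INTER_CUBIC)
C=cv2.resize(a[110:250,300:380],None,fx=1.7,fy=1.7,interpolation=cv2.INTER_CUBIC)
D=cv2.resize(b[130:220,175:315],None,fx=2.5,fy=2.5,interpolation=cv2.INTER_CUBIC)
o=np.zeros((600,800,3),np.uint8)
for i,x,y in((A,0,0),(B,400,0),(D,400,350),(C,100,300)):
    i=i[:600-y,:800-x];o[y:y+i.shape[0],x:x+i.shape[1]]=i
cv2.imwrite("pics/g.png",o)
```

```text
(no output)
```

View pics/g.png

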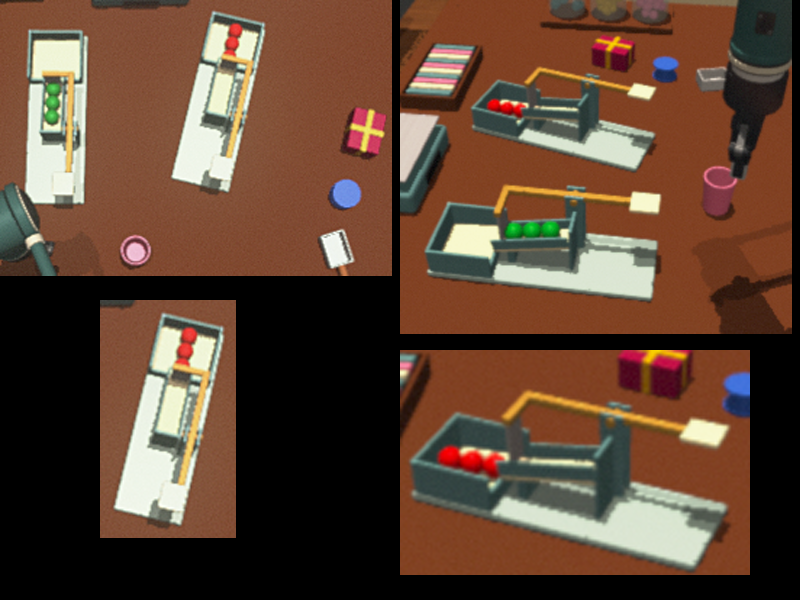

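The final view shows the red lever back at rest: its pad is at side pixel (296.6,163.2), against (296.8,162.9) at the start. The gate is shut, the three reds are in the tray, the green dispenser is untouched and the cup is in place. Handing in.

```bash
python3 -c "
from workcell import *
print(finish_job())"
```

```text
the job is handed in; nothing more can be done
None
```

The red order is filled: I pressed the red dispenser's pad with the shut fingertips, and all three red gobstoppers rolled into its tray. I then let the lever up slowly, backed the arm away and handed the job in at about 8 s.

- **Press:** I lowered the fingertips to about 102 mm above the counter. The upward force was about 5–6 N, so the lever was near its stop.
- **Red gobstoppers:** measured while the gate was still up, they sat in a row at x = 146, 179 and 212 mm of the dispenser, about 33 mm above the counter. The nearest one's back edge, at about 130 mm, cleared the gate at 115 mm. They looked the same in the last pictures.
- **Lever and gate:** in the last pictures the pad is within about 0.3 pixel of where it started, so the lever is back at rest and the gate is shut.
- **Everything else:** the green dispenser is shut with its three sweets behind the gate. The cup, gift box, spool and scoop look unmoved. The jar and tin were outside the last crops, so I didn't look at them again, but the shut fingertips passed well above their height.

One check disagreed slightly. The pad's position from matching the two cameras and from fitting the dispenser's outline differed by about 5 mm, and I used the camera match. The side view then showed the fingertips squarely over the pad.

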